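Roll the rolling pin onto the board's line

ROBOT

A 6-joint arm with a two-finger parallel gripper is mounted at the origin on the work surface. World frame = base frame: x ahead of the robot, y to its left, z up, the work surface at z = 0. Lengths are in m, angles in rad, forces in N, time in s.
With the tool pointing down it reaches from about 0.275 to 0.975 m from the base axis. Payload 8.4 kg.
Tool frame: the origin (TCP) lies midway between the tips of the shut fingers; the grasp point (between the pads) lies 19 mm behind it; y points along the fingers, z is the direction in which the jaws open and shut, and the axes are right-handed (so a half turn about y gives the same grasp; the last joint's range is limited). The gripper opens to 92 mm and grips with 3 to 60 N. Pads are 20 mm wide; open, the fingers measure 128 mm over their backs; the gripper's body (75 mm by 189 mm) begins 69 mm behind the grasp point.
Start: joints at [1.27, 0.353, 1.633, -0, 1.155, -0.002], TCP at [0.184, 0.597, 0.215] pointing down, gripper open.
Joint ranges: [-2.63, 2.63], [-0.92, 2.1], [0.06, 2.66], [-1.3, 4.44], [0, 2.69], [-3.02, 3.02]. Speed limits (rad/s): [2.22, 2.22, 2.79, 3.14, 3.14, 3.14].

INTERFACE

Orientations are given as a unit quaternion [w, x, y, z].
In Python, from workcell import robot gives the robot as it stands.
- The arm moves only by the tool carry_out, never from a script. Its argument "moves" is a list of rows, each a list of 3 entries, a list of its own where there are three numbers: the shift along the tool's x, y, z in mm, then the turn about the tool's y in rad, then the closure, from 0 (fully open) to 1 (shut). In form: [[[x, y, z], spin, gripper], ...]. A call has 1 to 20 rows; each row is the pose to reach, as a shift and turn from the pose commanded when the call began, along the tool's axes at that moment; what a row does not reach only later rows make up. A row lasts 1/8 s, in which the tool goes at most 62.5 mm and 10.7 degrees, less where a joint would pass 70% of its speed; a pose out of reach is approached as far as the arm can. A call with a gripper value outside its range is refused whole. The fingers move at their own pace and stop on an object; "grip_force" is the grip in N (left out, the last holds). Time passes only in rows, so rows that repeat a pose let the fingers close. It gives the time, the measured TCP pose, the force and the opening at its end, in the units of the state.
- robot.sense(): the state, without advancing time (a new reading comes with each control period).
- robot.get_image(name): name is "side" or "top" or "wrist"; returns a dict with "frame" (420x560x3 uint8, blue, green, red), "fovy" (degrees; the focal length in pixels is half the picture's height over the tangent of half this angle, whatever the lens; pixels are square), "cx", "cy" (the principal point, pixels), "distortion" ([k1, k2, p1, p2, k3] as OpenCV has them; the pictures are not rectified), "rvec" (rotation vector, rad) and "tvec" (3), from world to camera coordinates, as OpenCV has them; the wrist camera has in their place "hand_eye" (4x4, takes a point from camera to tool coordinates, whose origin is the TCP and whose axes are the tool frame's). Camera axes: x right, y down, z forward; pixel columns grow to the right and rows downward; lengths in m; the calibration is good to about 2 mm. A picture is of the moment at which its call begins: read the wrist's pose just before it. There is no depth.
- robot.sign_off(): hands the job in, once; it reports no verdict.
The state is a dict: "time_s": time; "q": joint angles; "qd": joint speeds; "joint_efforts": joint torques, N m; "tool_pos": TCP position; "tool_rot": TCP orientation; "ft_force": force on the tool from outside, world axes, zero at the start; "wrist_torque": the same for the moment, N m; "opening": finger opening in m.
Only numpy, scipy, OpenCV 4.12 (cv2) and the standard library are available. Lean on these libraries where they do the work, as an engineer would, in place of code of your own. Each camera call takes 0.05 s, during which the arm holds its last target.

TASK

Get the pastry board ready: with the fingertips, push sideways on the upper part of the rolling pin so that it rolls across the board, and leave it at rest lying along the dark line scored across the middle of the board, between the line's two ends. The pin must roll there; do not pick it up. Leave the jar, the mug and the food tub where they are.

Things in the scene. Friction and masses are not known exactly. Their poses are not given: they have to be found in the camera images.
- board: Orange plastic pastry board, fixed on the counter, 400 mm along its own x, 360 mm along its y, 18 mm thick; lies flat, turned a little. Origin: centre of its underside; z up. Its top is 18 mm above the counter.
- line (a point): Middle of the dark straight line scored across the board, on the board's top face (18 mm above the counter). The line is 370 mm long and 4 mm wide and runs along this point's x axis (the board's x); its y axis lies in the board's face, square to the line; z up.
- pin: Wooden rolling pin lying loose on the board, left or right of the line, 85 to 115 mm from it, parallel within 3 degrees. Barrel 44 mm across, 180 mm long; a fixed stub 22 mm across at each end (260 mm overall); about 0.3 kg. Origin: middle of the barrel, on its axis, 22 mm above the board; x runs along the pin, y and z turn as it rolls. Smooth varnish: fingers slip on it. After a slow push it stops within a few mm.
- jar: Small glass spice jar with black cap standing on the board on the other side of the line from the pin, its middle about 85 to 115 mm from the line; 48 mm in diameter, 85 mm tall. Origin: centre of its underside. Leave alone.
- mug: White mug standing on the counter to the right of the board, 72 mm in diameter, 75 mm tall. Origin: centre of its underside. Leave alone.
- tub: Grey food tub with orange lid on the counter to the left of the board, 158 x 118 mm, 67 mm tall. Origin: centre of its underside. Leave alone.

How it is judged:
On the way:
1. the pin has rolled about its axis by more than 0.8 rad while lying on the board (angle between pin's own z axis and vertical above 0.8 rad and height (world z) of pin below 0.045 m), for 0.04 s.
At the end, for the whole second after the job is handed in: The pin rests on the board with the middle of its axis within 8 mm of the line and within 60 mm of the line's middle along it, its axis within 0.12 rad (7 degrees) of the line's direction, at rest (under 10 mm/s); jar, mug and tub within 15 mm of where they stood (y of pin in the frame of line between -0.008 and 0.008 m and x of pin in the frame of line between -0.06 and 0.06 m and z of pin in the frame of line between 0.018 and 0.026 m and angle between the x axis of pin and the x axis of line, either way round below 0.12 rad and linear speed of pin below 0.01 m/s and distance of each of jar, mug, tub from where it was at the start of the episode below 0.015 m); the robot touches nothing.
It fails at once if the pin is lifted: its middle rises more than 8 mm off its rolling height (height (world z) of pin above 0.048 m).
It fails at once if the jar is shifted by more than 15 mm or tipped (distance of jar from where it was at the start of the episode above 0.015 m or angle between jar's own z axis and vertical above 0.3 rad).
It fails at once if the mug is shifted by more than 15 mm or tipped (distance of mug from where it was at the start of the episode above 0.015 m or angle between mug's own z axis and vertical above 0.3 rad).
It fails at once if the tub is shifted by more than 15 mm (distance of tub from where it was at the start of the episode above 0.015 m).
It also fails if it takes over 40 s, if anything falls off the work surface, if the arm or the gripper's body presses on something with over 40 N, if the wrist force passes 120 N, or if a joint passes its speed limit or range.

## Working session

There is one attempt and no reset: what is moved stays moved. The work goes in short steps, Python scripts to look and compute and a tool call to move; the robot and the scene stay as the last step left them, time stands still between calls to the robot, and variables do not carry over. Pictures are saved under pics/ and viewed, and the job is handed in when it is done.

Besides the shell and the picture viewer there is one more tool, called after ">>>" as name(argument=value, ...) on one line, values as JSON. carry_out: Moves the arm, as the interface text tells. Its arguments: {"type":"object","properties":{"moves":{"type":"array","items":{"type":"array"}},"grip_force":{"type":"number"}},"required":["moves"]}

```bash
mkdir -p pics; cat > h.py <<'E'
import numpy as np, cv2
from workcell import robot
def cam(im):
    h=im['frame'].shape[0]; f=h/2/np.tan(np.radians(im['fovy'])/2)
    return np.array([[f,0,im['cx']],[0,f,im['cy']],[0,0,1.]]), np.array(im['distortion'],float)
def ray(im,px,z):
    K,d=cam(im); u=cv2.undistortPoints(np.array(px,float).reshape(-1,1,2),K,d).reshape(-1,2)
    R=cv2.Rodrigues(np.array(im['rvec'],float))[0]; t=np.array(im['tvec'],float).ravel()
    C=-R.T@t; D=np.c_[u,np.ones(len(u))]@R
    return C+D*((z-C[2])/D[:,2])[:,None]
def proj(im,P):
    K,d=cam(im); return cv2.projectPoints(np.array(P,float).reshape(-1,3),np.array(im['rvec'],float),np.array(im['tvec'],float),K,d)[0].reshape(-1,2)
E
python3 - <<'E'
from h import *
print(robot.sense())
for n in('top','side'):
    im=robot.get_image(n); cv2.imwrite(f'pics/{n}0.png',im['frame']); 
    R=cv2.Rodrigues(np.array(im['rvec'],float))[0]; print(n,-R.T@np.array(im['tvec']).ravel(),im['fovy'],im['distortion'])
E
```

```text
{'time_s': 0.0, 'q': array([ 1.26961226e+00,  3.53655160e-01,  1.63412956e+00,  1.30278576e-05,
        1.15520775e+00, -2.43686556e-03]), 'qd': array([-3.15460091e-04, -1.31928626e-03,  1.41079852e-03, -1.40527666e-03,
       -1.08391654e-03,  5.55665046e-05]), 'joint_efforts': array([-2.03952986e-03, -5.93835282e+01, -3.34221697e+01,  6.95651863e-02,
        2.36809283e-02, -1.73643471e-04]), 'tool_pos': array([0.18382158, 0.59683328, 0.21386128]), 'tool_rot': array([-0.69874376,  0.69972092, -0.10531156,  0.10515355]), 'ft_force': array([-0.37406826,  0.6083556 , -0.05802615]), 'wrist_torque': array([0.04773514, 0.01160749, 0.00020765]), 'opening': 0.09190271589533078}
top [ 0.20361843 -0.00686273  1.60725455] 43.210548659316395 [-0.16177127  0.          0.          0.          0.        ]
side [1.20836129 0.90386403 1.08758315] 42.082270348797465 [-0.06356107  0.          0.          0.          0.        ]
```

```bash
ls pics
```

```text
side0.png
top0.png
```

View pics/top0.png

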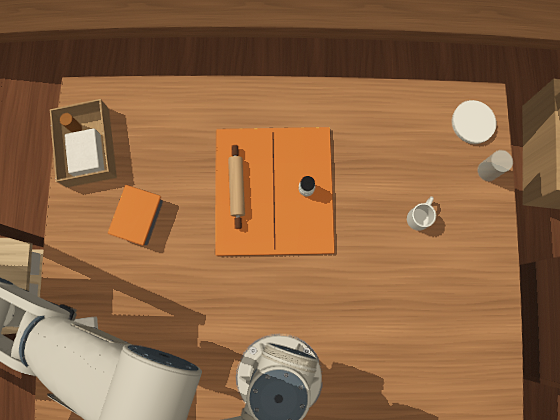

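View pics/side0.png

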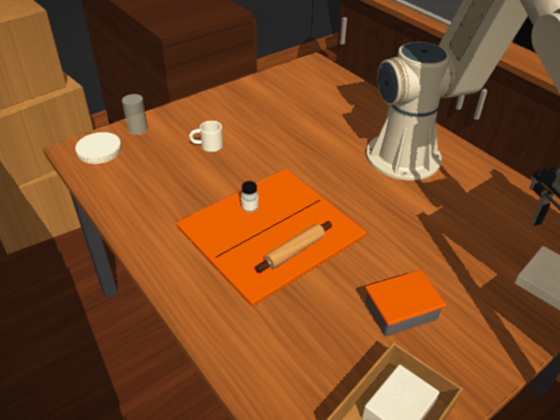

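The top view shows the board at about (217–333, 128–255). The scored line runs from (274,132) to (274,249). The pin is left of it, around (236,187), and the jar is right of it at (307,186).

```bash
cat > meas.py <<'E'
from h import *
def crop(im,name,box,s):
    x0,y0,x1,y1=box; cv2.imwrite(name,cv2.resize(im['frame'][y0:y1,x0:x1],None,fx=s,fy=s,interpolation=cv2.INTER_CUBIC))
E
python3 - <<'E'
from meas import *
im=robot.get_image('top'); crop(im,'pics/topc.png',(205,120,345,265),4)
sd=robot.get_image('side'); crop(sd,'pics/sidec.png',(170,160,370,310),4)
f=im['frame'].astype(int)
for r in (140,190,240): print(r,[tuple(map(int,f[r,c])) for c in range(270,279)])
print([(c,tuple(map(int,f[190,c]))) for c in range(214,246)])
E
```

```text
140 [(56, 127, 215), (60, 133, 224), (44, 94, 167), (36, 52, 79), (55, 122, 212), (58, 129, 219), (56, 126, 214), (57, 126, 213), (57, 126, 213)]
190 [(58, 127, 214), (58, 128, 217), (61, 136, 228), (41, 75, 131), (38, 70, 118), (58, 127, 216), (58, 130, 218), (57, 127, 214), (57, 127, 214)]
240 [(60, 128, 215), (60, 129, 216), (61, 130, 218), (61, 136, 229), (41, 58, 109), (47, 95, 166), (60, 130, 217), (59, 129, 217), (60, 128, 215)]
[(214, (88, 132, 181)), (215, (74, 132, 203)), (216, (59, 129, 216)), (217, (58, 128, 215)), (218, (58, 128, 214)), (219, (58, 128, 214)), (220, (59, 128, 214)), (221, (58, 127, 214)), (222, (58, 127, 214)), (223, (58, 127, 214)), (224, (58, 127, 214)), (225, (59, 127, 214)), (226, (58, 127, 214)), (227, (58, 127, 215)), (228, (55, 126, 218)), (229, (78, 131, 193)), (230, (108, 151, 187)), (231, (117, 162, 197)), (232, (111, 156, 193)), (233, (116, 162, 200)), (234, (121, 168, 205)), (235, (120, 169, 205)), (236, (122, 171, 208)), (237, (116, 164, 200)), (238, (109, 155, 191)), (239, (102, 145, 181)), (240, (91, 131, 165)), (241, (80, 115, 147)), (242, (70, 100, 126)), (243, (52, 82, 111)), (244, (37, 79, 145)), (245, (33, 80, 150))]
```

View pics/topc.png

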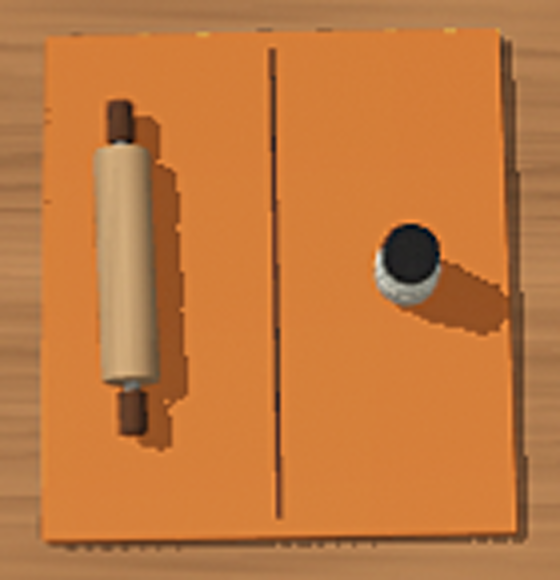

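```bash
cat >> meas.py <<'E'
def line_fit(im):
    f=im['frame'].astype(float); pts=[]
    for r in range(136,247):
        g=f[r,262:288,2]; w=np.clip(200-g,0,None)
        w[g>195]=0
        if w.sum()>20: pts.append((262+(w*np.arange(26)).sum()/w.sum(),r))
    P=ray(im,pts,0.018)[:,:2]; a=np.polyfit(P[:,0],P[:,1],1)
    r=P[:,1]-np.polyval(a,P[:,0]); k=abs(r)<0.003
    a=np.polyfit(P[k,0],P[k,1],1); return a,P[k]
E
python3 - <<'E'
from meas import *
im=robot.get_image('top')
a,P=line_fit(im); print('y=ax+b',a,P[0],P[-1],len(P),np.std(P[:,1]-np.polyval(a,P[:,0])))
# board corners from pixel guess
print('corners',ray(im,[(216,128.5),(331.5,128.5),(334,254),(215.5,255.5)],.018))
print('line ends',ray(im,[(273,132),(274.8,249)],.018))
print('jar cap',ray(im,[(307.5,184)],.103)) 
# barrel edges per row
f=im['frame'].astype(int)
for r in range(140,236,4):
    row=f[r,220:262]; print(r,[c+220 for c in range(42) if row[c,0]>68] [::1][:1],[c+220 for c in range(42) if row[c,0]>68][-1:], [c+220 for c in range(42) if row[c,2]<140][:1],[c+220 for c in range(42) if row[c,2]<140][-1:])
E
```

```text
y=ax+b [0.03071918 0.00627293] [0.73523868 0.02899337] [0.38863447 0.01837066] 111 0.00018833066734712852
corners [[ 0.75839444  0.20821145  0.018     ]
 [ 0.76291462 -0.15658956  0.018     ]
 [ 0.36639644 -0.16173905  0.018     ]
 [ 0.35744693  0.19484483  0.018     ]]
line ends [[0.74848941 0.02789407 0.018     ]
 [0.37957463 0.01663823 0.018     ]]
jar cap [[ 0.56140979 -0.07710938  0.103     ]]
140 [] [] [] []
144 [] [] [] []
148 [] [] [232] [237]
152 [] [] [232] [244]
156 [231] [238] [244] [244]
160 [228] [240] [241] [243]
164 [228] [241] [241] [248]
168 [228] [241] [241] [249]
172 [229] [241] [241] [249]
176 [229] [241] [241] [243]
180 [229] [241] [242] [249]
184 [229] [242] [242] [249]
188 [229] [241] [242] [250]
192 [229] [242] [242] [250]
196 [230] [242] [242] [243]
200 [230] [242] [242] [250]
204 [230] [242] [242] [250]
208 [230] [242] [242] [244]
212 [230] [242] [242] [251]
216 [236] [239] [235] [251]
220 [] [] [235] [241]
224 [] [] [235] [247]
228 [] [] [235] [247]
232 [] [] [] []
```

View pics/sidec.png

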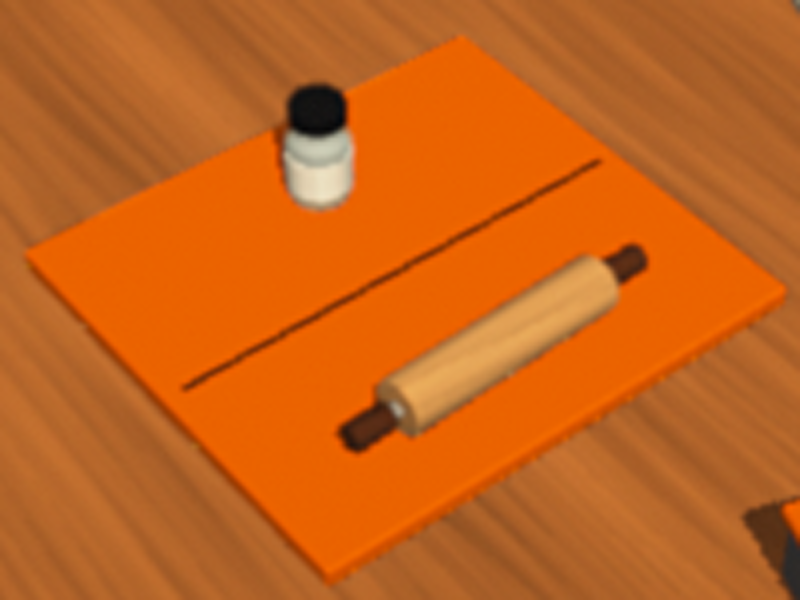

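```bash
cat >> meas.py <<'E'
from scipy.optimize import minimize
def sil(im,p,half=.09,r=.022):
    x,y,a=p; ax=np.array([np.cos(a),np.sin(a),0]); n=np.array([-np.sin(a),np.cos(a),0]); t=np.linspace(0,2*np.pi,60)
    c=np.array([x,y,.040]); P=np.vstack([c+s*half*ax+r*(np.cos(t)[:,None]*n+np.sin(t)[:,None]*[0,0,1]) for s in(-1,1)])
    return cv2.convexHull(proj(im,P).astype(np.float32)).reshape(-1,2)
def soft(im,p,box,S=8):
    x0,y0,x1,y1=box; m=np.zeros(((y1-y0)*S,(x1-x0)*S),np.float32)
    q=((sil(im,p)-[x0-.5,y0-.5])*S-.5)
    cv2.fillPoly(m,[np.round(q*16).astype(np.int32)],1.0,shift=4)
    return cv2.resize(m,(x1-x0,y1-y0),interpolation=cv2.INTER_AREA)
def mask(im,box,thr):
    x0,y0,x1,y1=box; f=im['frame'][y0:y1,x0:x1].astype(float)
    # wood is less saturated than orange board: ratio b/r
    s=f[...,0]/(f[...,2]+1); return np.clip((s-thr[0])/(thr[1]-thr[0]),0,1)
def pinfit(im,p0,box,thr):
    M=mask(im,box,thr)
    lab=cv2.connectedComponentsWithStats((M>.3).astype(np.uint8))
    k=1+np.argmax(lab[2][1:,4]); M=M*cv2.dilate((lab[1]==k).astype(np.uint8),np.ones((3,3)))
    c=lambda p: ((soft(im,p,box)-M)**2).sum()
    r=minimize(c,p0,method='Nelder-Mead',options=dict(initial_simplex=np.array(p0)+np.array([[0,0,0],[.01,0,0],[0,.01,0],[0,0,.05]]),xatol=1e-5,fatol=1e-3))
    return r.x,r.fun,M.sum()
E
python3 - <<'E'
from meas import *
im=robot.get_image('top'); f=im['frame'].astype(float)
for r in(190,):print([round(v,2) for v in f[r,225:255,0]/f[r,225:255,2]])
p,c,n=pinfit(im,(.57,.13,.03),(218,140,262,236),(.3,.5)); print('top',p,c,n)
sd=robot.get_image('side'); g=sd['frame']; print([round(float(v),2) for v in g[235:262,300,0]/g[235:262,300,2]])
ps,c,n=pinfit(sd,(.57,.13,.03),(245,210,345,285),(.12,.3)); print('side',ps,c,n)
for nm,i,b,q in(('top',im,(205,120,345,265),p),('side',sd,(170,160,370,310),p)):
    x=cv2.resize(i['frame'][b[1]:b[3],b[0]:b[2]],None,fx=4,fy=4,interpolation=cv2.INTER_CUBIC)
    cv2.polylines(x,[np.int32((sil(i,q)-[b[0]-.5,b[1]-.5])*4)],True,(255,0,0),1); cv2.imwrite(f'pics/ov_{nm}.png',x)
E
```

```text
[np.float64(0.27), np.float64(0.28), np.float64(0.27), np.float64(0.25), np.float64(0.4), np.float64(0.58), np.float64(0.59), np.float64(0.58), np.float64(0.58), np.float64(0.59), np.float64(0.59), np.float64(0.58), np.float64(0.58), np.float64(0.57), np.float64(0.56), np.float64(0.55), np.float64(0.55), np.float64(0.56), np.float64(0.48), np.float64(0.25), np.float64(0.23), np.float64(0.24), np.float64(0.24), np.float64(0.24), np.float64(0.23), np.float64(0.22), np.float64(0.26), np.float64(0.28), np.float64(0.27), np.float64(0.28)]
top [0.568678   0.13705958 0.07066117] 58.75074047175448 932.777946619191
[0.37, 0.38, 0.38, 0.37, 0.38, 0.38, 0.37, 0.38, 0.38, 0.39, 0.38, 0.37, 0.38, 0.37, 0.37, 0.39, 0.29, 0.07, 0.0, 0.0, 0.0, 0.0, 0.0, 0.0, 0.0, 0.0, 0.0]
side [0.56340799 0.1361243  0.06236686] 94.32149371434349 1122.7956052782108
```

View pics/ov_top.png

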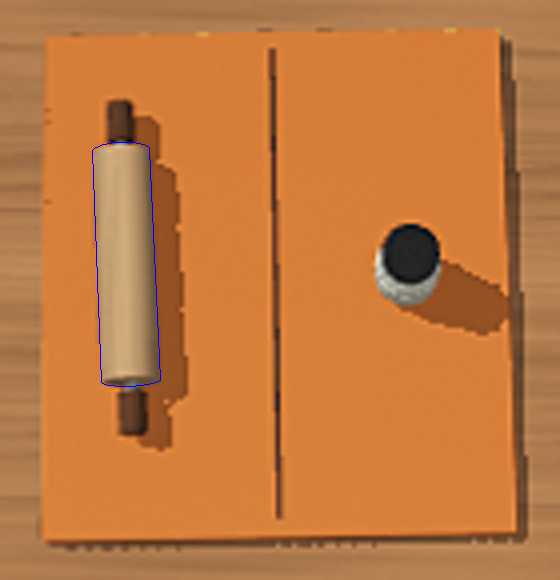

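View pics/ov_side.png

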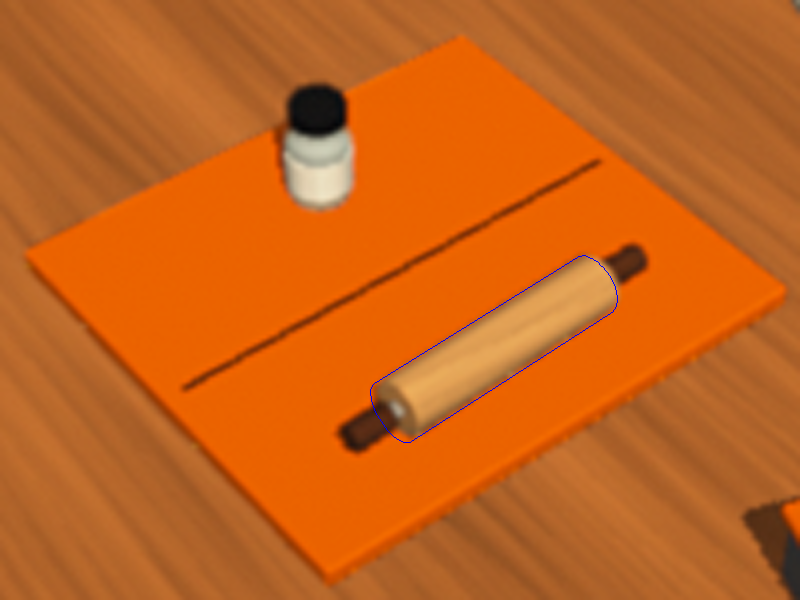

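```bash
cat >> meas.py <<'E'
from scipy.spatial.transform import Rotation as Ro
LA=0.0307; LM=np.array([.564,.0236])
def plan(target,ang=LA):
    s=robot.sense(); w,x,y,z=s['tool_rot']; R=Ro.from_quat([x,y,z,w]).as_matrix()
    d=R.T@(np.array(target)-s['tool_pos'])*1000
    # spin about tool y to get z along +-line dir
    out=[]
    for sg in(1,-1):
        g=R.T@(sg*np.array([np.cos(ang),np.sin(ang),0])); out.append(np.arctan2(g[0],g[2]))
    print('R',R.round(3).tolist()); print('t',s['time_s'],'pos',s['tool_pos'].round(4),'F',s['ft_force'].round(2),'shift mm',d.round(1),'spin',np.round(out,3),'q6',s['q'].round(3))
def look(tag,box=(205,120,345,265)):
    im=robot.get_image('top'); crop(im,f'pics/{tag}.png',box,4)
    return im
E
python3 - <<'E'
from meas import *
plan((.567,.21,.16)); 
im=robot.get_image('top')
print('tub top',ray(im,[(126,186),(161,193),(146,245),(109,234)],.067).round(3).tolist())
E
```

```text
R [[0.956, -0.0, 0.294], [-0.294, -0.0, 0.956], [0.0, -1.0, -0.0]]
t 0.35 pos [0.184  0.5972 0.2144] F [-0.44  0.03  0.85] shift mm [ 480.1   54.5 -257.3] spin [ 1.241 -1.9  ] q6 [ 1.27   0.353  1.634 -0.     1.155 -0.002]
tub top [[0.558, 0.469, 0.067], [0.537, 0.36, 0.067], [0.38, 0.396, 0.067], [0.411, 0.511, 0.067]]
```

>>> carry_out(moves=[[[40,0,-21],0.12,0],[[80,0,-43],0.25,0],[[120,0,-64],0.37,0],[[160,0,-86],0.5,0],[[200,0,-107],0.62,0],[[240,0,-129],0.74,0],[[280,10,-150],0.87,0],[[320,20,-172],0.99,0],[[360,30,-193],1.1,0],[[400,40,-214],1.17,0],[[440,50,-236],1.241,0],[[480,54,-257],1.241,0],[[480,54,-257],1.241,0],[[480,54,-257],1.241,0]])

```text
time_s: 2.15
tool_pos: [0.5667, 0.2105, 0.1605]
tool_rot: [-0.507, 0.508, -0.493, 0.492]
ft_force: [0.4, -0.1, 0.2]
opening: 0.0917
```

```bash
python3 - <<'E'
from meas import *
plan((.565,.200,.048)); look('t1',(150,110,350,260)); im=robot.get_image('wrist'); cv2.imwrite('pics/w1.png',im['frame'])
E
```

```text
R [[0.03, -0.001, 1.0], [-1.0, 0.0, 0.03], [-0.0, -1.0, -0.001]]
t 2.15 pos [0.5667 0.2105 0.1605] F [ 0.38 -0.1   0.2 ] shift mm [ 10.5 112.5  -1.9] spin [-0.     3.141] q6 [0.353 0.377 1.728 0.    1.036 0.322]
```

View pics/w1.png

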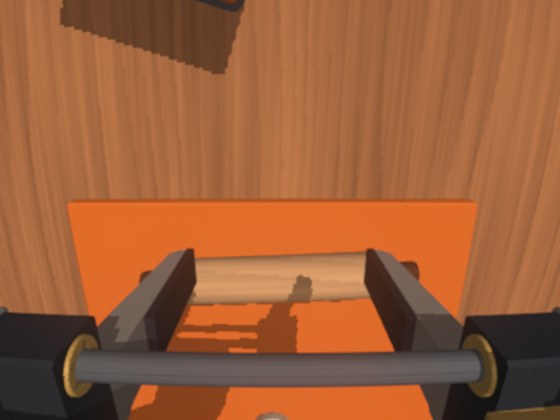

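The wrist view shows the board edge, with the pin between the fingers at about (275,278). The tool's x axis is world −y, and the jaw axis lies along the line. Next I go down behind the pin.

>>> carry_out(moves=[[[0,30,0],0,0],[[0,60,0],0,0],[[0,90,0],0,0],[[0,105,0],0,0],[[0,112,0],0,0],[[0,112,0],0,0]])

```text
time_s: 3.0
tool_pos: [0.5672, 0.2108, 0.0489]
tool_rot: [0.508, -0.508, 0.492, -0.492]
ft_force: [0.1, 0.5, -0.1]
opening: 0.092
```

```bash
python3 - <<'E'
from meas import *
plan((.565,.168,.048)); im=robot.get_image('side'); crop(im,'pics/s2.png',(170,160,370,310),4)
E
```

```text
R [[0.031, 0.0, 1.0], [-1.0, 0.0, 0.031], [-0.0, -1.0, 0.0]]
t 3.0 pos [0.5672 0.2108 0.0489] F [ 0.08  0.52 -0.13] shift mm [42.7  0.9 -3.5] spin [ 1.000e-03 -3.141e+00] q6 [0.353 0.52  1.798 0.    0.823 0.322]
```

View pics/s2.png

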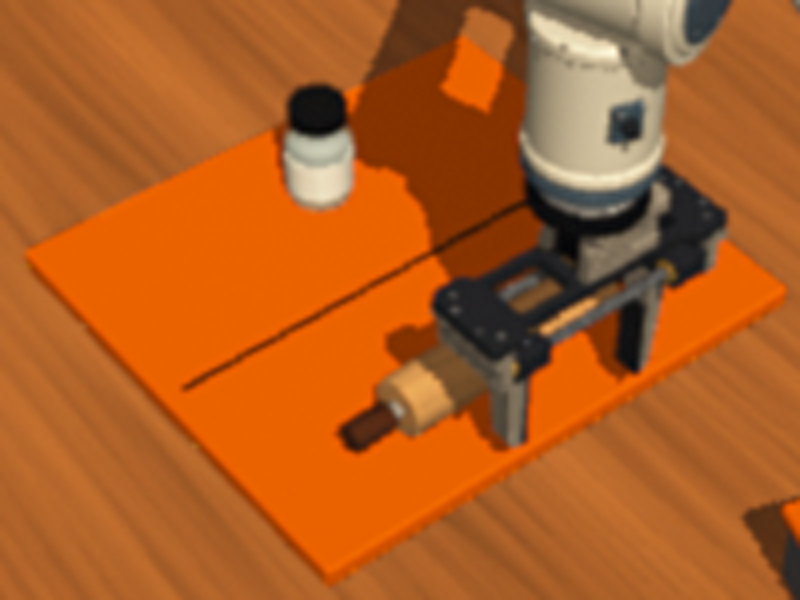

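Both fingers hang behind the pin, at about (510,420) and (635,350) in the crop. I start with a slow push partway.

>>> carry_out(moves=[[[10,0,0],0,0],[[20,0,0],0,0],[[28,0,0],0,0],[[34,0,0],0,0],[[38,0,0],0,0],[[42,0,0],0,0],[[46,0,0],0,0],[[50,0,0],0,0],[[54,0,0],0,0],[[58,0,0],0,0],[[62,0,0],0,0],[[66,0,0],0,0],[[70,0,0],0,0],[[74,0,0],0,0],[[78,0,0],0,0],[[81,0,0],0,0],[[84,0,0],0,0],[[86,0,0],0,0],[[87,0,0],0,0],[[87,0,0],0,0]])

```text
time_s: 5.55
tool_pos: [0.5697, 0.1234, 0.0486]
tool_rot: [-0.508, 0.508, -0.492, 0.492]
ft_force: [0.6, -0.5, -0.6]
opening: 0.0914
```

```bash
python3 - <<'E'
from meas import *
plan((.565,.168,.048)); im=robot.get_image('side'); crop(im,'pics/s3.png',(170,160,370,310),4); look('t3')
E
```

```text
R [[0.031, -0.0, 1.0], [-1.0, -0.0, 0.031], [0.0, -1.0, -0.0]]
t 5.55 pos [0.5697 0.1234 0.0486] F [ 0.62 -0.48 -0.57] shift mm [-44.7   0.6  -3.4] spin [ 0.    -3.141] q6 [ 0.211  0.493  1.848 -0.     0.8    0.18 ]
```

View pics/s3.png

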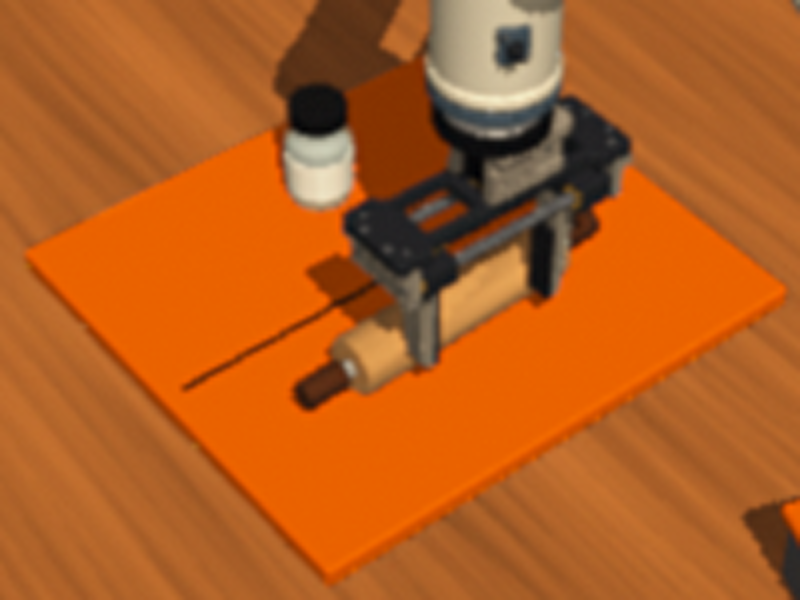

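View pics/t3.png

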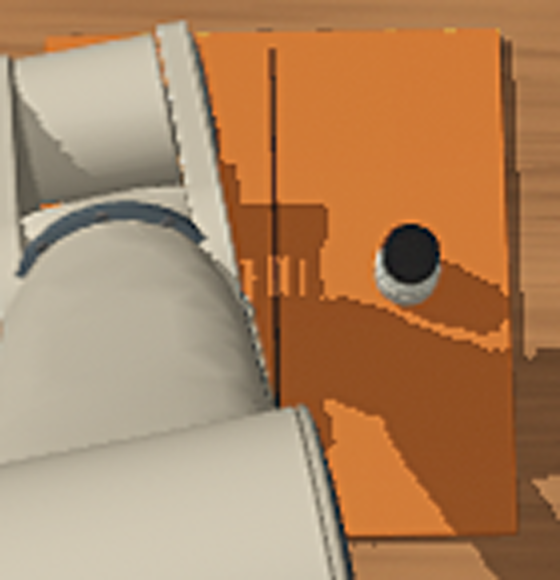

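```bash
python3 - <<'E'
from meas import *
im=robot.get_image('side')
o=np.array([170,160])
A=ray(im,np.array([(352,437),(308,395),(410,432),(363,391)])/4+o,.040); print(A.round(4))
for y in(.083,.088,.093,.1):
    print(y,((sil(im,(.571,y,LA))-o)*4).round(0).min(0),((sil(im,(.571,y,LA))-o)*4)[:, :].astype(int)[np.argmax((sil(im,(.571,y,LA)))@[-.5,1])])
x=cv2.resize(im['frame'][160:310,170:370],None,fx=4,fy=4,interpolation=cv2.INTER_CUBIC)
cv2.polylines(x,[np.int32((sil(im,(.571,.092,LA))-o+.5)*4)],True,(255,0,0),1); cv2.imwrite('pics/ov3.png',x)
E
```

```text
[[0.6912 0.1468 0.04  ]
 [0.6934 0.1007 0.04  ]
 [0.6592 0.1652 0.04  ]
 [0.6628 0.1189 0.04  ]]
0.083 [316. 214.] [344 388]
0.088 [320. 218.] [348 392]
0.093 [325. 222.] [352 397]
0.1 [331. 228.] [359 403]
```

View pics/ov3.png

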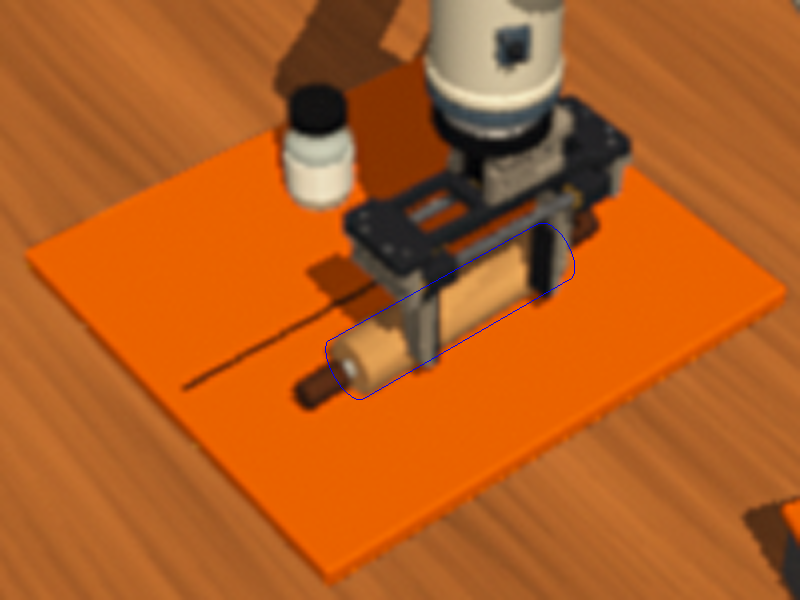

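>>> carry_out(moves=[[[3,0,0],0,0],[[7,0,0],0,0],[[11,0,0],0,0],[[15,0,0],0,0],[[19,0,0],0,0],[[23,0,0],0,0],[[27,0,0],0,0],[[31,0,0],0,0],[[35,0,0],0,0],[[39,0,0],0,0],[[43,0,0],0,0],[[46,0,0],0,0],[[49,0,0],0,0],[[52,0,0],0,0],[[55,0,0],0,0],[[57,0,0],0,0],[[59,0,0],0,0],[[61,0,0],0,0],[[62,0,0],0,0],[[62,0,0],0,0]])

```text
time_s: 8.2
tool_pos: [0.5717, 0.0614, 0.0486]
tool_rot: [-0.508, 0.508, -0.492, 0.492]
ft_force: [0.5, -0.3, 0.1]
opening: 0.0923
```

```bash
python3 - <<'E'
from meas import *
plan((.565,.168,.048)); im=robot.get_image('side'); o=np.array([170,160])
for k in range(1):
    x=cv2.resize(im['frame'][160:310,170:370],None,fx=4,fy=4,interpolation=cv2.INTER_CUBIC)
    cv2.polylines(x,[np.int32((sil(im,(.573,.0236,LA))-o+.5)*4)],True,(255,0,0),1); cv2.imwrite('pics/ov4.png',x)
E
```

```text
R [[0.031, -0.0, 1.0], [-1.0, -0.0, 0.031], [0.0, -1.0, -0.0]]
t 8.2 pos [0.5717 0.0614 0.0486] F [ 0.46 -0.28  0.08] shift mm [-106.7    0.6   -3.4] spin [ 0.    -3.141] q6 [ 0.104  0.484  1.866 -0.     0.792  0.074]
```

View pics/ov4.png

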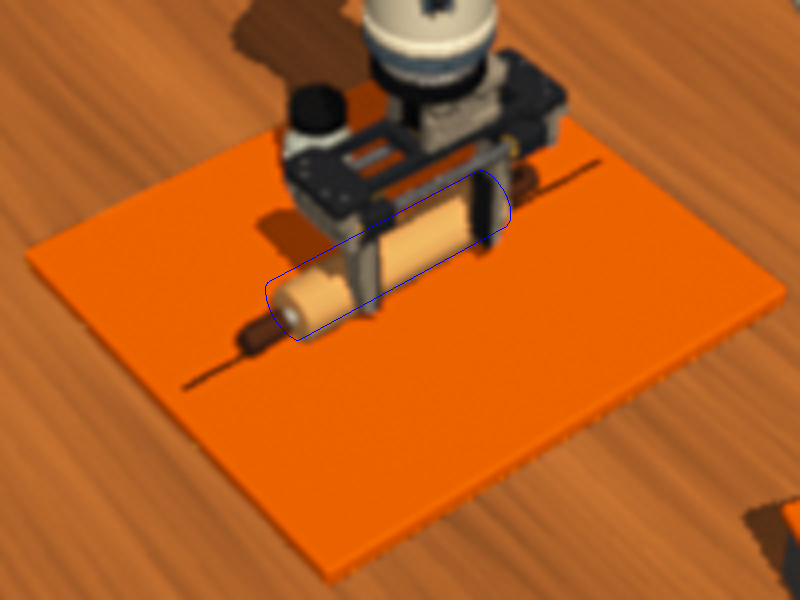

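The pin lies a few mm short of the outlined target, as intended. I back off to get a clear measurement.

>>> carry_out(moves=[[[-15,0,0],0,0],[[-40,0,0],0,0],[[-80,-20,0],0,0],[[-120,-60,0],0,0],[[-170,-90,0],0,0],[[-220,-100,0],0,0],[[-270,-100,0],0,0],[[-310,-100,0],0,0],[[-310,-100,0],0,0]])

```text
time_s: 9.38
tool_pos: [0.5611, 0.3749, 0.1484]
tool_rot: [0.509, -0.508, 0.491, -0.491]
ft_force: [-0.3, 0.0, -0.2]
opening: 0.0919
```

```bash
cat > chk.py <<'E'
from meas import *
import sys
tag=sys.argv[1]
plan((.565,.0616,.048))
im=robot.get_image('top'); sd=robot.get_image('side')
for nm,i,b,bb,th in(('top',im,(205,120,345,265),(258,140,292,236),(.3,.5)),('side',sd,(170,160,370,310),(226,180,310,255),(.12,.3))):
    p,c,n=pinfit(i,(.57,.028,.03),bb,th); d=p[:2]-LM; print(nm,p.round(4),round(c,1),round(n),'off line y',(-np.sin(LA)*d[0]+np.cos(LA)*d[1]).round(4),'x',(d@[np.cos(LA),np.sin(LA)]).round(4),'ang',(p[2]-LA).round(3))
    x=cv2.resize(i['frame'][b[1]:b[3],b[0]:b[2]],None,fx=4,fy=4,interpolation=cv2.INTER_CUBIC)
    cv2.polylines(x,[np.int32((sil(i,p)-[b[0]-.5,b[1]-.5])*4)],True,(255,0,0),1); cv2.imwrite(f'pics/{tag}_{nm}.png',x)
E
python3 chk.py c5
```

```text
R [[0.034, 0.0, 0.999], [-0.999, 0.001, 0.034], [-0.001, -1.0, 0.0]]
t 9.375 pos [0.5611 0.3749 0.1484] F [-0.27  0.04 -0.24] shift mm [313.3 100.2  -6.8] spin [ 0.004 -3.138] q6 [5.870e-01 4.910e-01 1.577e+00 1.000e-03 1.073e+00 5.520e-01]
top [0.576  0.0279 0.0737] 78.4 933 off line y 0.0039 x 0.0122 ang 0.043
side [0.5701 0.0265 0.0788] 90.6 1066 off line y 0.0027 x 0.0062 ang 0.048
```

View pics/c5_side.png

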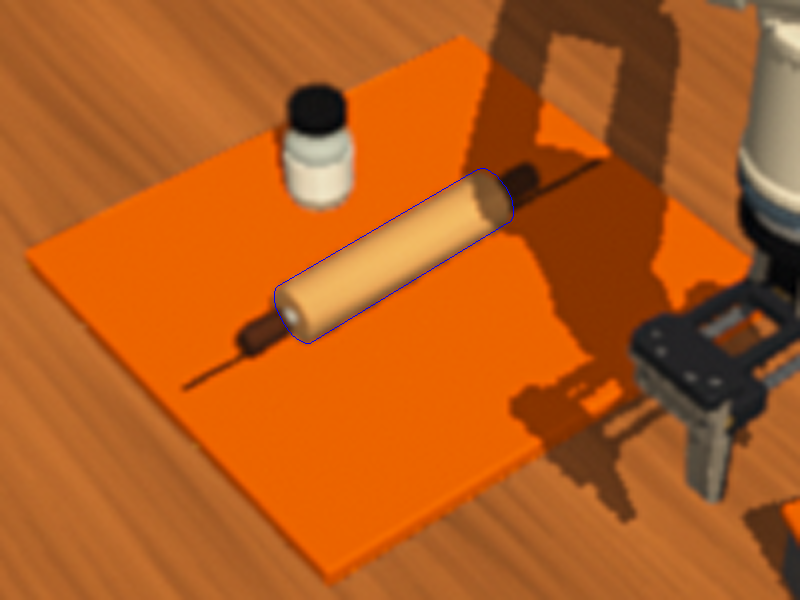

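View pics/c5_top.png

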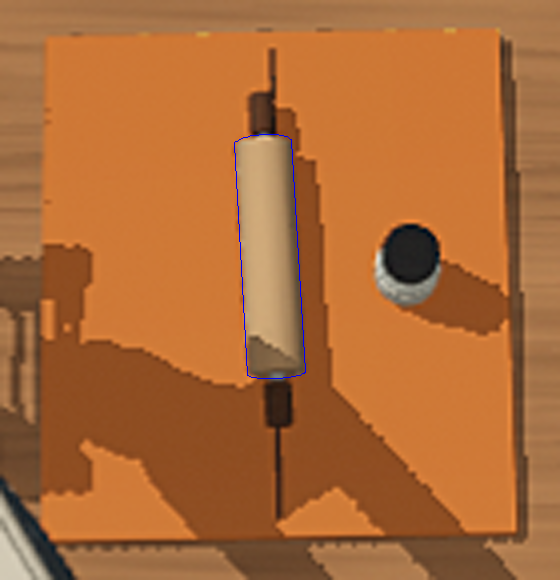

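Offset is about +3 to 4 mm and the angle is 2.6°, both in tolerance. I check that the pin is still and the other objects have not moved.

>>> carry_out(moves=[[[0,0,0],0,0],[[0,0,0],0,0],[[0,0,0],0,0],[[0,0,0],0,0],[[0,0,0],0,0],[[0,0,0],0,0],[[0,0,0],0,0],[[0,0,0],0,0]])

```text
time_s: 10.48
tool_pos: [0.562, 0.3714, 0.1486]
tool_rot: [-0.508, 0.508, -0.492, 0.492]
ft_force: [-0.2, -0.0, -0.3]
opening: 0.0919
```

```bash
python3 chk.py c6; python3 - <<'E'
from meas import *
a=cv2.imread('pics/side0.png').astype(int); b=robot.get_image('side')['frame'].astype(int); d=abs(a-b).max(2)
for n,(x0,y0,x1,y1) in dict(jar=(240,180,260,212),mug=(188,120,226,154)).items(): print(n,np.percentile(d[y0:y1,x0:x1],98))
s=b[265:338,360:450]; cv2.imwrite('pics/tub.png',np.hstack([a[265:338,360:450],s]).astype(np.uint8).repeat(4,0).repeat(4,1))
E
```

```text
R [[0.031, -0.0, 1.0], [-1.0, -0.0, 0.031], [0.0, -1.0, -0.0]]
t 10.475 pos [0.562  0.3714 0.1486] F [-0.19 -0.04 -0.32] shift mm [309.7 100.6  -6.7] spin [ 0.    -3.141] q6 [0.582 0.49  1.579 0.    1.073 0.551]
top [0.5761 0.0279 0.0734] 77.7 932 off line y 0.0039 x 0.0122 ang 0.043
side [0.5701 0.0265 0.079 ] 90.1 1065 off line y 0.0027 x 0.0061 ang 0.048
jar 3.0
mug 3.0
```

View pics/tub.png

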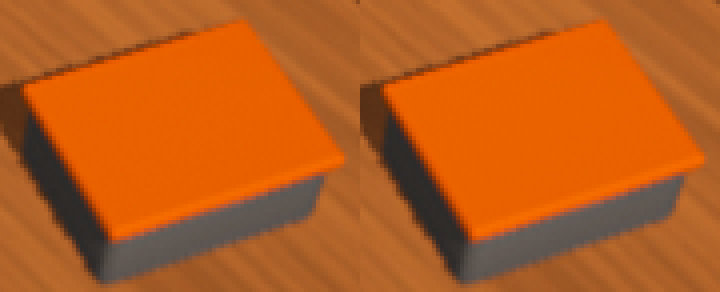

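The pin is at rest and the tub is in the same place before and after. Handing in.

```bash
python3 -c "
from workcell import robot
print(robot.sign_off())"
```

```text
the job is handed in; nothing more can be done
None
```

I rolled the pin about 110 mm across the board to the line, in two slow pushes with both open fingertips on its upper half. I then backed the arm clear and handed the job in at about 10.5 s.

- **Pin position:** the last check put the pin's middle 3.9 mm off the line from the top camera and 2.7 mm from the side camera; the limit is 8 mm. Along the line it is 6–12 mm from the middle; the limit is 60 mm.
- **Pin angle:** its axis is 0.043–0.048 rad from the line's direction; the limit is 0.12 rad. The two cameras differ by up to 6 mm along the pin, which doesn't matter at that limit.
- **At rest:** two measurements about a second apart agreed to 0.1 mm.
- **Rolling:** I did not measure the roll angle. I take it as met because 110 mm of travel is about 5 rad of rolling.
- **Other objects:** the jar and mug are unchanged in the side image, and the tub looks the same before and after.
- **Robot:** it was clear of everything at the end, with only sensor noise on the wrist force.

No check failed. I left out a final centring nudge because the offset was within tolerance.

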